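Tap the slewing bearing cup into the model excavator's undercarriage

TASK

Pick up the flanged steel bearing cup, start it upright in the round bore of the wooden excavator undercarriage, and let go while its flange still stands well clear of the wood (over 12 mm). Then, tap or press it down with the fingertips a little at a time at opposite places around its rim, never letting it cock more than 7 degrees and never pressing with over 25 N, until the flange is flush on the wood all round. Take the hand away, and leave the other models and the bottle where they stand.

Things in the scene. Friction and masses are not known exactly. Their poses are not given: they have to be found in the camera images.
- cup_center (a point): The loose part to fit: a plain steel flanged bearing cup, about 0.35 kg, 35 mm tall, standing foot down on the table. Nose 45 mm wide at the foot, 50 mm at 3 mm up, 52 mm from 11 mm up; body 52 mm wide to 26 mm; above it the flange, 66 mm wide. Grip it across the flange. This point is on its axis half-way up, 17.5 mm above the foot; z is the axis, up.
- cup_flange (a point): Point on the cup's axis at the underside of its flange, 26 mm above the foot. The flange and the rim on it are 66 mm wide and 9 mm high together. When the cup is home this point lies in the face of the bore's boss, at the bore's centre.
- cup_rim (a point): Point on the cup's axis level with the top of its rim, 35 mm above the foot and 9 mm above the flange's underside. The rim is a raised ring, outer diameter 66, inner 59 mm; the black seal inside it lies 4 mm lower. Press on this ring.
- cup: The whole bearing cup as a solid; origin at the centre of its foot, z up along its axis.
- bore (a point): Centre of the bore's mouth, in the top face of a round plywood boss on the undercarriage, 96 mm above the table; boss 80 mm wide, bore 55 mm wide and 35 mm deep; z up. Eight springy wooden tongues just inside leave 50 mm between them. The nose drops in until the flange is about 18 mm above the face; from there it gets tight over the next 8 mm and stays tight; force climbs once the flange meets the wood.
- carriage: The wooden undercarriage: tracks 210 mm long (x), 170 mm over both, tops 63 mm high, on a 300 by 210 mm board screwed down; origin under the bore. On rubber feet: it sinks 1 mm per 12 N pressed and springs back. Pressed at its middle, or both sides at once, the cup needs 26 to 36 N; pressed on one spot of the rim, that side sinks at 8 to 20 N, the far side rises a little. It stays where left.
- cab: Bystander: loose wooden excavator cab, 100 by 85 by 74 mm, origin at the centre of its underside.
- racer: Bystander: small orange and black racing car model, about 160 by 100 by 45 mm, origin at the centre of its underside.
- glue: Bystander: white glue bottle, 44 mm wide, 110 mm tall, origin at the centre of its underside.
Things that resemble listed ones, but are neither listed nor needed, are in the scene too. What is meant by the cup is not turquoise or yellow, and is the smaller of those in its own colour.

How it is judged (in metres and radians):
On the way:
1. the cup stands upright in the mouth of the bore, let go, its flange still 6 to 21 mm above the wood (z of cup_flange in the frame of bore between 0.006 and 0.021 m and horizontal distance between cup_flange and bore below 0.005 m and angle between cup_center's own z axis and vertical below 0.1 rad and contact force between the fingers and cup below 0.5 N), for 0.2 s.
At the end, for the whole second after the job is handed in: The cup is at rest in the bore, rim up, its flange down on the wood all round: centre of the flange's underside less than 1.5 mm above the face, axis within 1.4 degrees of the bore's and within 4 mm of its centre (z of cup_flange in the frame of bore below 0.0015 m and horizontal distance between cup_flange and bore below 0.004 m and angle between cup_center's own z axis and vertical below 0.025 rad and angle between the z axis of cup_center and the z axis of bore, either way round below 0.025 rad and height (world z) of cup_center below 0.12 m and linear speed of cup below 0.01 m/s); the robot touches nothing.
It fails at once if cup cocked by more than 7 degrees once its flange is within 13 mm of the wood (horizontal distance between cup_flange and bore below 0.015 m and z of cup_flange in the frame of bore below 0.013 m and angle between cup_center's own z axis and vertical above 0.122 rad).
It fails at once if with the flange less than 12 mm above the wood, the cup squeezed or pressed by the robot with more than 25 N (horizontal distance between cup_flange and bore below 0.015 m and z of cup_flange in the frame of bore below 0.012 m and contact force between any of the fingers, the arm and cup above 25 N).
It fails at once if a bystander moved by more than 20 mm (distance of any of cab, racer, glue from where it was at the start of the episode above 0.02 m).
It also fails if it takes over 72 s, if anything falls off the work surface, if the arm or the gripper's body presses on something with over 40 N, if the wrist force passes 120 N, or if a joint passes its speed limit or range.

ROBOT

A 6-joint arm with a two-finger parallel gripper is mounted at the origin on the work surface. World frame = base frame: x ahead of the robot, y to its left, z up, the work surface at z = 0. Lengths are in mm, angles in rad, forces in N, time in s.
With the tool pointing down it reaches from about 275 to 750 mm from the base axis. Payload 10.2 kg.
Tool frame: the origin (TCP) lies midway between the tips of the shut fingers; the grasp point (between the pads) lies 19 mm behind it (bot.grasp_offset is the distance from the TCP to the grasp point, in mm); z points along the fingers, y is the line along which they close (so a half turn about z gives the same grasp; the last joint's range is limited). The gripper opens to 88 mm and grips with 3 to 60 N. Pads are 18 mm wide; open, the fingers measure 123 mm over their backs; the gripper's body (75 mm by 187 mm) begins 45 mm behind the grasp point.
Start: joints at [0.953, 0.313, 1.498, -0, 1.331, -0.223], TCP at [201.94, 484.615, 238.72] pointing down, gripper open.
Joint ranges: [-2.94, 2.94], [-0.97, 2.17], [0.19, 2.56], [-1.23, 4.37], [0.02, 3.11], [-2.88, 2.88]. Speed limits (rad/s): [2.39, 2.39, 3.01, 3.14, 3.14, 3.14].

INTERFACE

Orientations are given as a unit quaternion [x, y, z, w].
In Python, from workcell import bot, cams gives the robot as it stands. The module is installed in compiled form; this text tells all that it offers.
- The arm moves only by the shell command python3 -m pendant 'ROWS' [FORCE]. ROWS is JSON, a list that holds one entry, the list of rows, each a list of 5 numbers: the closure, from -1 (fully open) to 1 (shut), then the shift along the tool's x, y, z in m, then the turn about the tool's z in degrees. A call has exactly 8 rows; each row is the pose to reach, as a shift and turn from the pose commanded when the call began, along the tool's axes at that moment; what a row does not reach only later rows make up. A row lasts 1/8 s, in which the tool goes at most 62.5 mm and 10.7 degrees, less where a joint would pass 70% of its speed; a pose out of reach is approached as far as the arm can. A call with a gripper value outside its range is refused whole. The fingers move at their own pace and stop on an object; FORCE is the grip in N (left out, the last holds). Time passes only in rows, so rows that repeat a pose let the fingers close, or fill a call up. It gives the time, the measured TCP pose, the force, the opening and the grip force at its end, in the units of the state.
- bot.sense(): the state, without advancing time (a new reading comes with each control period).
- cams.get_image(name): name is "side" or "top" or "wrist"; returns a dict with "image" (384x512x3 uint8, red, green, blue), "depth" (384x512 float32, mm along the optical axis (not along the pixel's ray), 0 where there is no reading), "camera_matrix" (3x3 intrinsics, pixels), "distortion" ([k1, k2, p1, p2, k3] as OpenCV has them; the pictures are not rectified), "R" (3x3) and "t" (3): a world point X has camera coordinates R X + t. Camera axes: x right, y down, z forward; pixel columns grow to the right and rows downward; lengths in mm; the calibration is good to about 2 mm. A picture is of the moment at which its call begins.
- bot.sign_off(): hands the job in; it is judged then, once.
The state is a dict: "time_s": time; "qpos": joint angles; "dq": joint speeds; "joint_torque": joint torques, N m; "ee_pos": TCP position; "tool_rot": TCP orientation; "wrist_force": force on the tool from outside, world axes, zero at the start; "wrist_torque": the same for the moment, N m; "finger_gap": finger opening in mm; "grip_force": force on a finger pad.
Only numpy, scipy, OpenCV 4.12 (cv2) and the standard library are available. Lean on these libraries where they do the work, as an engineer would, in place of code of your own. Each camera call takes 0.05 s, during which the arm holds its last target. There are 200 camera calls.

## Working session

There is one attempt and no reset: what is moved stays moved. The work goes in short steps, Python scripts to look and compute and a shell command to move; the robot and the scene stay as the last step left them, time stands still between calls to the robot, and variables do not carry over. Pictures are saved under pics/ and viewed, at most 10 in all, crops included, and the job is handed in when it is done.

```bash
mkdir -p pics
cat > h.py <<'E'
import numpy as np, cv2
from workcell import bot, cams
def shot(n):
    d=cams.get_image(n); np.savez('%s.npz'%n,**{k:np.asarray(v) for k,v in d.items()}); return d
def load(n): return np.load('%s.npz'%n)
def world(d,uv,z=None):
    """pixel -> world, by depth or on plane z"""
    K=np.array(d['camera_matrix'],float);R=np.array(d['R']);t=np.array(d['t']).ravel()
    p=cv2.undistortPoints(np.array([[uv]],float),K,np.array(d['distortion'],float))[0,0]
    r=np.array([p[0],p[1],1.]); c=-R.T@t; w=R.T@r
    s=float(d['depth'][int(uv[1]),int(uv[0])]) if z is None else (z-c[2])/w[2]
    return c+s*w
def tool(p):
    """world shift from ee to p in tool axes"""
    from scipy.spatial.transform import Rotation as Q
    s=bot.sense(); return Q.from_quat(s['tool_rot']).inv().apply(np.array(p)-s['ee_pos'])
E
python3 - <<'E'
from h import *
ims=[]
for n in('top','side'):
    d=shot(n); cv2.imwrite(f'pics/{n}0.png',cv2.resize(d['image'][:,:,::-1],(768,576),interpolation=cv2.INTER_CUBIC))
s=bot.sense();print(s)
E
```

```text
{'time_s': 0.1, 'qpos': array([ 9.52618047e-01,  3.13367436e-01,  1.49833980e+00, -2.64488532e-06,
        1.33098820e+00, -2.23398977e-01]), 'dq': array([ 4.57376368e-04,  1.70041510e-03, -2.16756665e-03,  1.54969512e-05,
       -2.00435623e-04,  7.37409093e-04]), 'joint_torque': array([ 4.21452831e-03, -4.02812505e+01, -2.52644080e+01,  6.96572405e-02,
        3.42364598e-02, -3.69542204e-05]), 'ee_pos': array([201.80283912, 484.43608593, 238.23993621]), 'tool_rot': array([ 1.96110003e-01,  9.80581747e-01, -5.03813552e-04, -2.24058849e-04]), 'wrist_force': array([-0.02648421,  0.48600369, -0.15220065]), 'wrist_torque': array([-0.02510334, -0.08986319,  0.04567677]), 'grip_force': 0.0, 'finger_gap': 87.95124835477786}
```

View pics/top0.png

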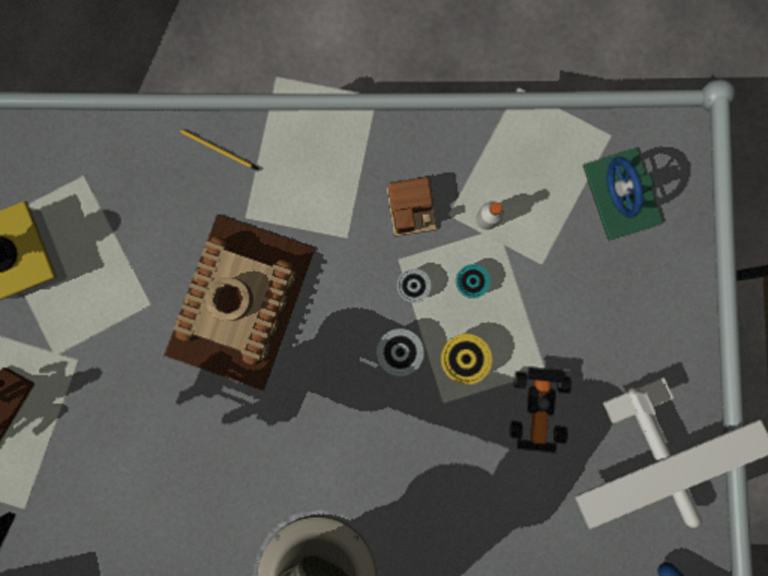

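View pics/side0.png

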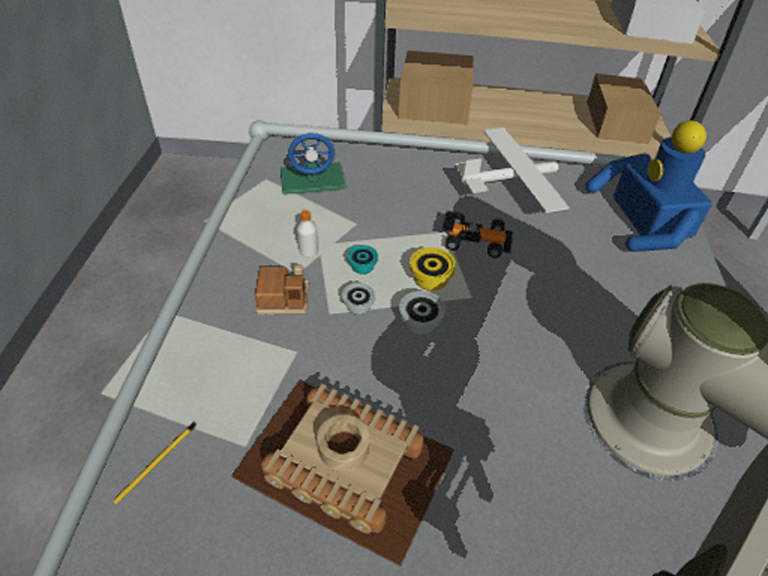

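Steel candidates, in 768-wide top-picture pixels, are small (414,285) and large (401,351). The turquoise (473,280) and yellow (466,358) cups are excluded by colour. The small steel one fits the description. I'll confirm it in a crop and measure its size.

Run:
```python
from h import *
d=load('top')
im=d['image'][:,:,::-1]
a=cv2.resize(im[170:260,245:335],(540,540),interpolation=cv2.INTER_CUBIC)
b=cv2.resize(im[175:220,130:175],(260,260),interpolation=cv2.INTER_CUBIC)
c=np.zeros((540,800,3),np.uint8);c[:,:540]=a;c[:260,540:]=b
cv2.imwrite('pics/crop.png',c)
for n,uv,z in [('small',(276,190),35),('big',(267,234),45),('bore',(154.5,198.5),96),('cab',(274,137),60),('glue',(326,143),100),('racer',(361,275),30)]:
    print(n,world(d,uv,z).round(1),world(d,uv).round(1))
```

```text
small [ 555.4 -188.6   35. ] [ 555.5 -188.6   34.4]
big [ 428.8 -162.1   45. ] [ 428.8 -162.1   44.5]
bore [527.3 147.3  96. ] [529.6 158.1  57.1]
cab [ 705.7 -182.4   60. ] [ 706.8 -182.6   55. ]
glue [ 679.6 -323.6  100. ] [ 682.1 -325.7   87.5]
racer [ 313.  -429.4   30. ] [ 312.6 -430.3   26.4]
```

View pics/crop.png

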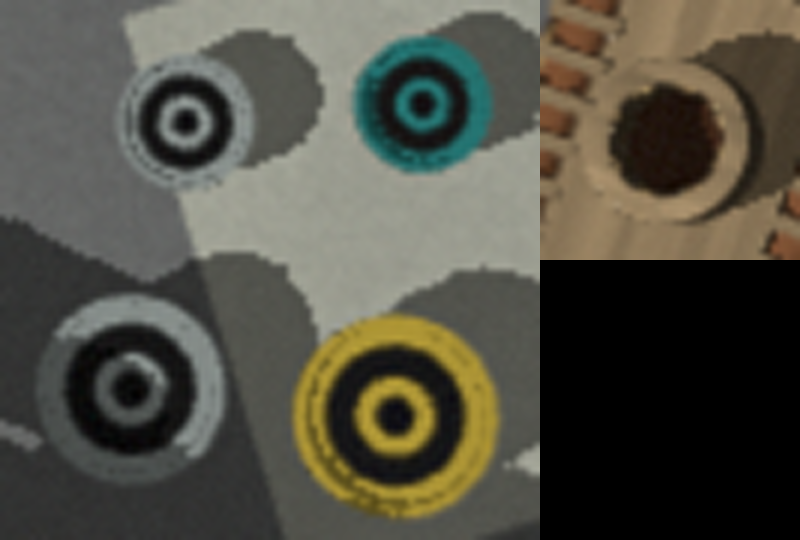

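The crop confirms it: the small steel cup is centred at about crop (186,122) and its flange is about 66 mm across. The other steel cup is about 90 mm.

Run:
```python
from h import *
print(tool([555.5,-188.6,160]))
```

```text
[-585.36264587 -485.14960894   78.62042972]
```

```bash
python3 -m pendant '[[[-1,-0.046,-0.038,0,0],[-1,-0.092,-0.076,0,0],[-1,-0.138,-0.114,0,0],[-1,-0.184,-0.152,0,0],[-1,-0.23,-0.19,0,0],[-1,-0.276,-0.228,0,0],[-1,-0.322,-0.266,0,0],[-1,-0.368,-0.305,0,0]]]' 10
python3 - <<'E'
from h import *
print(tool([555.5,-188.6,160]))
E
```

```text
time_s: 1.1
ee_pos: [424.8, 59.6, 238.7]
tool_rot: [0.196, 0.981, 0.0, 0.0]
wrist_force: [1.0, 0.6, -0.4]
finger_gap: 88.2
grip_force: 0.0
[-216.12096941 -178.80840009   78.6802346 ]
```

```bash
python3 -m pendant '[[[-1,-0.044,-0.036,0,0],[-1,-0.088,-0.073,0,0],[-1,-0.132,-0.11,0.02,0],[-1,-0.176,-0.146,0.04,0],[-1,-0.2165,-0.179,0.06,0],[-1,-0.2165,-0.179,0.0785,0],[-1,-0.2165,-0.179,0.0785,0],[-1,-0.2165,-0.179,0.0785,0]]]'
python3 - <<'E'
from h import *
d=shot('wrist')
cv2.imwrite('pics/w1.png',cv2.resize(d['image'][:,:,::-1],(768,576)))
E
```

```text
time_s: 2.1
ee_pos: [555.5, -186.6, 161.1]
tool_rot: [0.196, 0.981, -0.0, 0.0]
wrist_force: [0.1, 0.4, 0.8]
finger_gap: 88.1
grip_force: 0.0
```

View pics/w1.png

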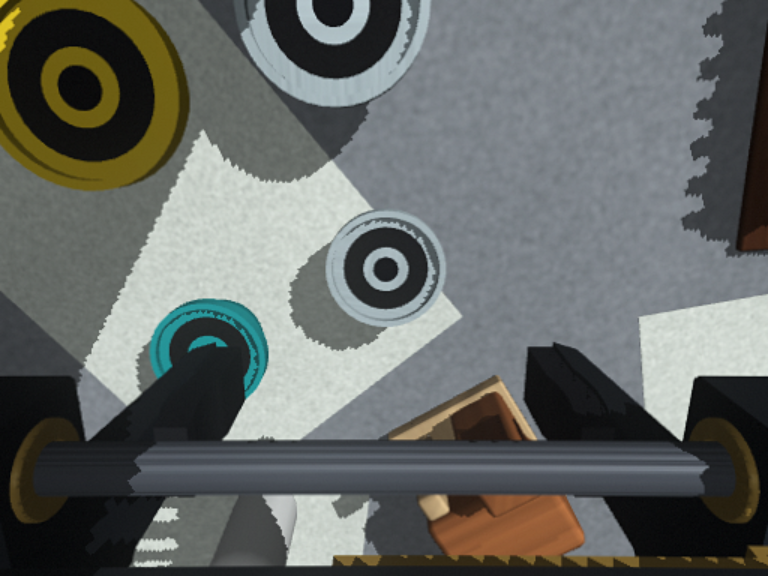

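The wrist view shows the small steel cup's rim centred at (386,268) in the 768 px picture, and it looks clear of the open fingers' path.

Run:
```python
from h import *
d=load('wrist')
p=world(d,(257.3,178.7),35);print(p,world(d,(257.3,178.7)), world(d,(217.7,178.7),35),world(d,(296.5,178.7),35),world(d,(257.3,140),35),world(d,(257.3,217.3),35))
p[2]=17; print(tool(p))
```

```text
[ 555.55564716 -185.48795775   35.        ] [ 556.19730161 -185.74124351   32.35455222] [ 543.08264339 -215.51118576   35.        ] [ 567.9061714  -155.77091717   35.        ] [ 526.19859756 -173.33336692   35.        ] [ 586.82693248 -198.43580489   35.        ]
[  0.67781864   1.05091191 144.36501776]
```

```bash
python3 -m pendant '[[[-1,0.0005,0.001,0.04,0],[-1,0.0005,0.001,0.08,0],[-1,0.0005,0.001,0.115,0],[-1,0.0005,0.001,0.135,0],[-1,0.0005,0.001,0.143,0],[-1,0.0005,0.001,0.143,0],[1,0.0005,0.001,0.143,0],[1,0.0005,0.001,0.143,0]]]' 20; python3 -m pendant '[[[1,0,0,0,0],[1,0,0,0,0],[1,0,0,0,0],[1,0,0,-0.01,0],[1,0,0,-0.04,0],[1,0,0,-0.08,0],[1,0,0,-0.13,0],[1,0,0,-0.17,0]]]'
python3 - <<'E'
from h import *
print(tool([527,150,200]))
E
```

```text
time_s: 3.15
ee_pos: [555.6, -186.0, 18.1]
tool_rot: [0.196, 0.981, -0.0, 0.001]
wrist_force: [-0.2, -0.6, 1.6]
finger_gap: 70.1
grip_force: 0.0
time_s: 4.15
ee_pos: [555.0, -185.8, 189.3]
tool_rot: [0.196, 0.981, -0.0, 0.0]
wrist_force: [-0.4, 0.4, -3.2]
finger_gap: 65.3
grip_force: 20.1
[155.03897774 299.19296143 -10.82742198]
```

```bash
python3 -m pendant '[[[1,0.01,0.04,0,0],[1,0.02,0.085,-0.01,0],[1,0.03,0.13,-0.01,0],[1,0.04,0.175,-0.01,0],[1,0.05,0.22,-0.01,0],[1,0.06,0.265,-0.01,0],[1,0.07,0.299,-0.01,0],[1,0.07,0.299,-0.01,0]]]'
python3 - <<'E'
from h import *
d=shot('wrist')
cv2.imwrite('pics/w2.png',cv2.resize(d['image'][:,:,::-1],(768,576)))
E
```

```text
time_s: 5.15
ee_pos: [605.2, 119.2, 196.9]
tool_rot: [0.195, 0.981, -0.0, -0.0]
wrist_force: [1.3, -0.0, -2.8]
finger_gap: 65.6
grip_force: 20.1
```

View pics/w2.png

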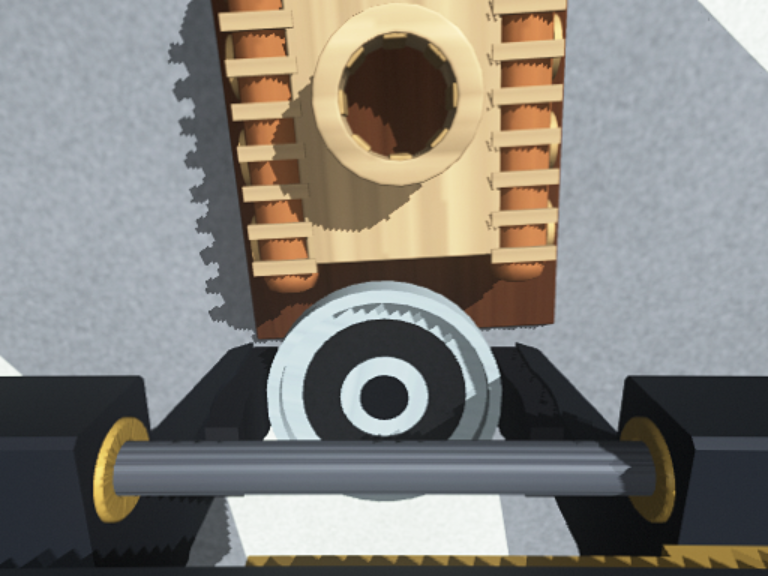

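The bore mouth is at about (398,94) in the wrist picture and the held cup is upright. I'll fit both from depth.

Run:
```python
from h import *
d=load('wrist')
K,R,t=d['camera_matrix'],d['R'],d['t'].ravel()
v,u=np.mgrid[0:384,0:512]
p=cv2.undistortPoints(np.stack([u.ravel(),v.ravel()],1)[:,None].astype(float),K,d['distortion'])[:,0]
D=d['depth'].ravel()
P=(np.c_[p*D[:,None],D]-t)@R
P=P.reshape(384,512,3)
def fit(m):
    c,_=cv2.findContours(m.astype(np.uint8),cv2.RETR_CCOMP,cv2.CHAIN_APPROX_NONE)
    for k in sorted(c,key=len)[-3:]:
        q=P[k[:,0,1],k[:,0,0]][:,:2]
        A=np.c_[2*q,np.ones(len(q))];s=np.linalg.lstsq(A,(q**2).sum(1),rcond=None)[0]
        print(len(k),s[:2].round(1),'r',np.sqrt(s[2]+s[0]**2+s[1]**2).round(1))
Z=P[:,:,2]; print('face z',np.median(Z[40:60,215:220]),Z[60,220:225], Z[60,312])
m=(abs(Z-96)<4)&(v<135); fit(m)
b=(D.reshape(384,512)>0)&(Z>196)&(Z<225)&(v>180)&(v<290)&(u>170)&(u<340); fit(b)
# rim point by pixel centre of rim/flange ellipse
s=bot.sense();print(s['ee_pos'])
print(world(d,(256,228)), world(d,(180,250)),world(d,(332,250)))
```

```text
face z 92.16141741672462 [93.13002547 92.58928654 92.6983761  92.15937386 91.40904019] 92.74783690128706
21 [505.4 132.7] r 2.1
487 [527.2 158. ] r 29.1
507 [527.2 158.1] r 38.3
4 [576.3 125.8] r 0.3
6 [603.9  90.2] r 0.7
482 [600.2 120.8] r 30.3
[605.24576373 117.7319557  196.97734692]
[590.96891769 124.96881404 209.93178308] [586.64093409  92.68821745 213.47712014] [610.63613124 150.90895233 213.51499557]
```

Run:
```python
from h import *
d=load('wrist'); c=-d['R'].T@d['t'].ravel(); print('cam',c)
q=np.array([527.2,158.05,92.5]); q=q+(96-92.5)/(c[2]-92.5)*(c-q); print(q)
e=load('top');print([world(e,(u,199.),96).round(1) for u in (151.8,153)])
q[2]=150;print(tool(q), tool([*q[:2],107]))
```

```text
cam [539.53563752 146.09400223 342.61814272]
[527.37261735 157.88269509  96.        ]
[array([525.9, 154.7,  96. ]), array([525.9, 151.4,  96. ])]
[87.27662882  7.28760301 47.04105472] [87.24289689  7.31581968 90.04103223]
```

```bash
python3 -m pendant '[[[1,0.03,0.0025,0,0],[1,0.06,0.005,0,0],[1,0.08,0.007,0.01,0],[1,0.0873,0.0073,0.03,0],[1,0.0873,0.0073,0.05,0],[1,0.0873,0.0073,0.06,0],[1,0.0873,0.0073,0.06,0],[1,0.0873,0.0073,0.06,0]]]'
python3 - <<'E'
from h import *
print(tool([527.4,157.9,107]))
d=shot('side');e=shot('wrist')
uv=cv2.projectPoints(np.array([[527.4,157.9,96.]]),cv2.Rodrigues(d['R'])[0],d['t'],d['camera_matrix'],d['distortion'])[0].ravel();print(uv)
x,y=uv.astype(int)
a=cv2.resize(d['image'][y-50:y+35,x-45:x+45,::-1],(450,425),interpolation=cv2.INTER_CUBIC)
b=cv2.resize(e['image'][100:300,150:362,::-1],(350,330))
c=np.zeros((425,800,3),np.uint8);c[:,:450]=a;c[:330,450:]=b;cv2.imwrite('pics/c3.png',c)
E
```

```text
time_s: 6.2
ee_pos: [528.3, 157.1, 138.0]
tool_rot: [0.196, 0.981, 0.0, 0.001]
wrist_force: [0.1, 0.0, -3.4]
finger_gap: 65.2
grip_force: 20.2
[ 1.16357355  0.37759404 30.95933775]
[227.83882919 289.62892792]
```

View pics/c3.png

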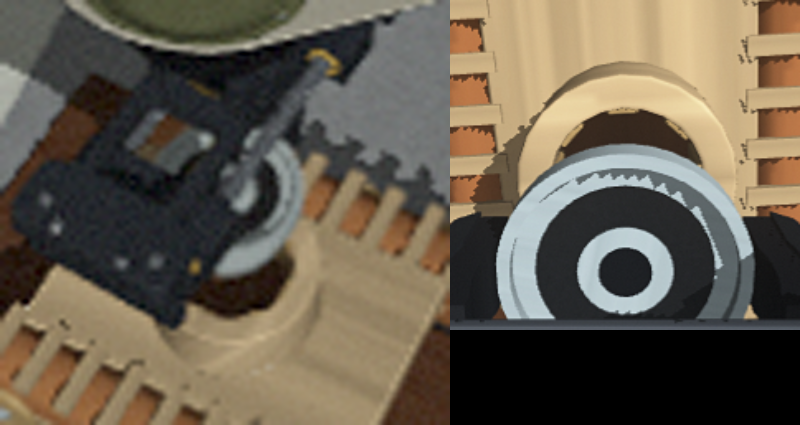

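The held cup is in line with the boss across the fingers (625 against 627 in the crop) and sits above the bore. I'll descend gently.

```bash
python3 -m pendant '[[[1,0.0007,0.0003,0.008,0],[1,0.0007,0.0003,0.015,0],[1,0.0007,0.0003,0.019,0],[1,0.0007,0.0003,0.022,0],[1,0.0007,0.0003,0.024,0],[1,0.0007,0.0003,0.026,0],[1,0.0007,0.0003,0.027,0],[1,0.0007,0.0003,0.027,0]]]'
python3 - <<'E'
from h import *
print(tool([527.4,157.9,107]),bot.sense()['wrist_torque'])
E
```

```text
time_s: 7.3
ee_pos: [527.3, 157.9, 110.2]
tool_rot: [0.196, 0.981, -0.0, 0.0]
wrist_force: [-0.2, -0.1, -2.6]
finger_gap: 65.3
grip_force: 20.2
[-0.06657118  0.00345124  3.21713372] [ 0.001708   -0.00335332 -0.00139667]
```

```bash
python3 -m pendant '[[[1,0,0,0.001,0],[1,0,0,0.002,0],[1,0,0,0.003,0],[1,0,0,0.0035,0],[1,0,0,0.004,0],[1,0,0,0.0045,0],[1,0,0,0.005,0],[1,0,0,0.005,0]]]'
```

```text
time_s: 8.3
ee_pos: [527.3, 158.0, 105.3]
tool_rot: [0.196, 0.981, 0.0, 0.0]
wrist_force: [-0.6, 0.6, -2.1]
finger_gap: 65.7
grip_force: 20.2
```

```bash
python3 -m pendant '[[[1,0,0,0.0005,0],[1,0,0,0.001,0],[1,0,0,0.0015,0],[1,0,0,0.0015,0],[1,0,0,0.0015,0],[1,0,0,0.0015,0],[1,0,0,0.0015,0],[1,0,0,0.0015,0]]]'
```

```text
time_s: 9.3
ee_pos: [527.3, 158.0, 103.8]
tool_rot: [0.196, 0.981, 0.0, -0.0]
wrist_force: [-4.0, 2.7, 4.0]
finger_gap: 65.4
grip_force: 20.4
```

```bash
python3 -m pendant '[[[1,0.0005,0.0001,0,0],[1,0.001,0.0002,0,0],[1,0.001,0.0002,0,0],[1,0.001,0.0002,0,0],[1,0.001,0.0002,0,0],[1,0.001,0.0002,0,0],[1,0.001,0.0002,0,0],[1,0.001,0.0002,0,0]]]'
```

```text
time_s: 10.3
ee_pos: [526.5, 158.5, 103.7]
tool_rot: [0.196, 0.981, -0.0, 0.0]
wrist_force: [-0.6, 0.3, -4.0]
finger_gap: 65.6
grip_force: 20.2
```

```bash
python3 -m pendant '[[[0,0,0,0,0],[-1,0,0,0,0],[-1,0,0,0,0],[-1,0,0,0,0],[-1,0,0,0,0],[-1,0,0,-0.02,0],[-1,0,0,-0.05,0],[-1,-0.02,0,-0.07,0]]]'
python3 - <<'E'
from h import *
d=shot('wrist');cv2.imwrite('pics/w4.png',cv2.resize(d['image'][:,:,::-1],(768,576)))
E
```

```text
time_s: 11.3
ee_pos: [544.9, 151.2, 175.3]
tool_rot: [0.196, 0.981, 0.0, 0.0]
wrist_force: [0.3, -0.0, -0.4]
finger_gap: 88.2
grip_force: 0.0
```

View pics/w4.png

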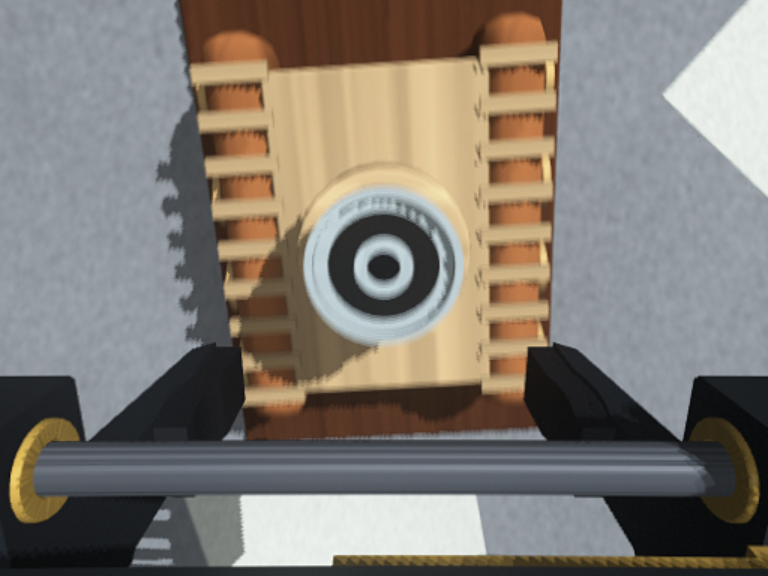

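The cup stands in the bore with its rim centred at (384,267). Next I'll write a rim plane measurement.

```bash
cat >> h.py <<'E'
def rim(d,c0=(526.4,158.5),zlo=98):
    """rim circle centre, mean height, slope in tool x,y (mm drop per 66 mm)"""
    v,u=np.mgrid[0:384,0:512]; D=d['depth'].ravel()
    p=cv2.undistortPoints(np.stack([u.ravel(),v.ravel()],1)[:,None].astype(float),d['camera_matrix'],d['distortion'])[:,0]
    P=((np.c_[p*D[:,None],D]-d['t'].ravel())@d['R'])[D>0]
    T=np.array([[-.923,.385],[.385,.923]])
    c=np.array(c0,float)
    for _ in range(3):
        q=(P[:,:2]-c)@T.T; r=np.hypot(*q.T)
        k=(r<36)&(P[:,2]>zlo)&(P[:,2]<130)
        o=P[k][:,:2]; h=cv2.convexHull(o.astype(np.float32))[:,0]; c=np.array(cv2.minEnclosingCircle(h)[0])
    k=(r>29.8)&(r<32.5)&(P[:,2]>zlo)&(P[:,2]<130); q=q[k]; z=P[k,2]
    m=np.ones(len(z),bool)
    for _ in range(4):
        A=np.c_[q,np.ones(len(q))]; s=np.linalg.lstsq(A[m],z[m],rcond=None)[0]; e=z-A@s; m=abs(e)<max(2*np.median(abs(e)),.5)
    face=P[(np.hypot(*(P[:,:2]-c0).T)<39)&(np.hypot(*(P[:,:2]-c0).T)>36)&(abs(P[:,2]-93)<3)][:,2]
    print('centre',c.round(1),'z',s[2].round(2),'slope66 x,y',(s[:2]*66).round(2),'deg',np.degrees(np.hypot(*s[:2])).round(2),'n',m.sum(),'face',np.median(face).round(2) if len(face) else None,len(face))
E
python3 - <<'E'
from h import *
rim(load('wrist'))
print('to bore',tool([526.4,158.5,130]))
E
```

```text
centre [527. 158.] z 115.19 slope66 x,y [-0.6  0.2] deg 0.55 n 1126 face 91.92 875
to bore [23.36702177 -0.51267015 47.38734784]
```

```bash
python3 -m pendant '[[[1,0.03,-0.0005,0,0],[1,0.057,-0.0005,0.01,0],[1,0.057,-0.0005,0.03,0],[1,0.057,-0.0005,0.045,0],[1,0.057,-0.0005,0.052,0],[1,0.057,-0.0005,0.055,0],[1,0.057,-0.0005,0.057,0],[1,0.057,-0.0005,0.058,0]]]' 20; python3 -c "
from h import *
print(tool([526.5,158.4,120]))"
```

```text
time_s: 12.35
ee_pos: [492.3, 172.3, 115.9]
tool_rot: [0.196, 0.981, 0.0, 0.0]
wrist_force: [-0.1, 0.4, 1.3]
finger_gap: 10.1
grip_force: 0.0
[-36.86808267   0.35211424  -4.05458409]
```

```bash
python3 -m pendant '[[[1,-0.002,0,0.0005,0],[1,-0.002,0,0.001,0],[1,-0.002,0,0.0015,0],[1,-0.002,0,0.002,0],[1,-0.002,0,0.0025,0],[1,-0.002,0,0.003,0],[1,-0.002,0,0.003,0],[1,-0.002,0,0.003,0]]]'
```

```text
time_s: 13.35
ee_pos: [493.8, 171.7, 113.2]
tool_rot: [0.196, 0.981, 0.0, -0.0]
wrist_force: [-3.6, 0.9, 6.9]
finger_gap: 0.3
grip_force: 3.8
```

```bash
python3 -m pendant '[[[1,0,0,0.0005,0],[1,0,0,0.001,0],[1,0,0,0.0015,0],[1,0,0,0.0015,0],[1,0,0,-0.004,0],[1,-0.03,0,-0.015,0],[1,-0.064,0,-0.015,0],[1,-0.064,0,-0.015,0]]]';  python3 -c "
from h import *
rim(shot('wrist'))
print(tool([526.5,158.4,120]))"
```

```text
time_s: 14.35
ee_pos: [554.2, 145.9, 127.5]
tool_rot: [0.197, 0.98, -0.0, 0.0]
wrist_force: [-0.6, 0.1, -0.7]
finger_gap: 0.2
grip_force: 0.0
centre [526.  158.5] z 114.11 slope66 x,y [-4.14  0.19] deg 3.6 n 1604 face 91.95 1292
[29.04955222  0.70895446  7.28882661]
```

```bash
python3 -m pendant '[[[1,-0.005,0.0007,0.006,0],[1,-0.005,0.0007,0.0095,0],[1,-0.005,0.0007,0.0107,0],[1,-0.005,0.0007,0.0117,0],[1,-0.005,0.0007,0.0127,0],[1,-0.005,0.0007,0.0137,0],[1,-0.005,0.0007,0.0147,0],[1,-0.005,0.0007,0.0157,0]]]';  python3 -c "
from h import *
rim(shot('wrist'))
print(tool([526.5,158.4,120]))"
```

```text
time_s: 15.4
ee_pos: [558.9, 145.6, 113.4]
tool_rot: [0.196, 0.981, 0.0, 0.002]
wrist_force: [-0.5, -0.4, 9.5]
finger_gap: 0.5
grip_force: 4.6
centre [529.6 157.5] z 112.39 slope66 x,y [-0.56 -0.38] deg 0.59 n 1536 face 91.21 1422
[34.84067861 -0.58791076 -6.83780692]
```

```bash
python3 -m pendant '[[[1,0,0,0.001,0],[1,0,0,0.002,0],[1,0,0,0.002,0],[1,0,0,-0.006,0],[1,0.034,-0.0003,-0.008,0],[1,0.069,-0.0006,-0.008,0],[1,0.069,-0.0006,-0.004,0],[1,0.069,-0.0006,-0.001,0]]]';  python3 -c "
from h import *
rim(shot('wrist'))
print(tool([526.5,158.4,120]))"
```

```text
time_s: 16.45
ee_pos: [494.5, 171.5, 113.1]
tool_rot: [0.196, 0.981, 0.0, 0.0]
wrist_force: [-5.3, 2.2, 6.6]
finger_gap: 0.4
grip_force: 3.5
centre [525.1 157.8] z 114.28 slope66 x,y [10.23 -0.92] deg 8.92 n 466 face 91.18 670
[-34.58340825   0.23546728  -7.13619001]
```

```bash
python3 -m pendant '[[[1,0,0,0.001,0],[1,0,0,0.002,0],[1,0,0,0.003,0],[1,0,0,0.004,0],[1,0,0,0.004,0],[1,0,0,-0.006,0],[1,-0.034,0.0003,-0.008,0],[1,-0.068,0.0003,-0.008,0]]]';  python3 -c "
from h import *
rim(shot('wrist'))
print(tool([526.5,158.4,120]))"
```

```text
time_s: 17.5
ee_pos: [558.7, 145.0, 121.6]
tool_rot: [0.196, 0.981, 0.0, 0.001]
wrist_force: [-1.0, 0.9, -0.4]
finger_gap: 0.9
grip_force: 0.0
centre [528.7 157.3] z 111.51 slope66 x,y [-3.17 -0.4 ] deg 2.77 n 1358 face 91.96 1450
[38.38556497  0.61882158  1.22221608]
```

```bash
python3 -m pendant '[[[1,0.003,0.0003,0.0045,0],[1,0.003,0.0003,0.0055,0],[1,0.003,0.0003,0.0065,0],[1,0.003,0.0003,0.0075,0],[1,0.003,0.0003,0.0085,0],[1,0.003,0.0003,0.0095,0],[1,0.003,0.0003,0.0105,0],[1,0.003,0.0003,0.0115,0]]]';  python3 -c "
from h import *
rim(shot('wrist'))
print(tool([526.5,158.4,120]))"
```

```text
time_s: 18.55
ee_pos: [554.8, 147.3, 111.2]
tool_rot: [0.196, 0.981, 0.0, 0.001]
wrist_force: [-3.6, -0.9, 14.7]
finger_gap: 0.5
grip_force: 7.1
centre [529.4 157.6] z 109.98 slope66 x,y [-1.21 -0.51] deg 1.14 n 1479 face 90.86 1335
[30.40830408 -0.57623991 -8.90230197]
```

```bash
python3 -m pendant '[[[1,-0.002,0,0.001,0],[1,-0.002,0,0.002,0],[1,-0.002,0,0.003,0],[1,-0.002,0,0.0035,0],[1,-0.002,0,-0.006,0],[1,0.03,-0.0005,-0.008,0],[1,0.064,-0.0006,-0.008,0],[1,0.064,-0.0006,-0.003,0]]]';  python3 -c "
from h import *
rim(shot('wrist'))
print(tool([526.5,158.4,120]))"
```

```text
time_s: 19.6
ee_pos: [493.9, 171.9, 113.0]
tool_rot: [0.195, 0.981, 0.0, 0.0]
wrist_force: [0.5, -0.6, -0.2]
finger_gap: 0.6
grip_force: 0.0
centre [526.3 158.7] z 112.89 slope66 x,y [13.73 -0.21] deg 11.92 n 429 face 91.68 663
[-34.43686078   0.1525523   -7.70756428]
```

```bash
python3 -m pendant '[[[1,0,0,0.001,0],[1,0,0,0.002,0],[1,0,0,0.003,0],[1,0,0,0.004,0],[1,0,0,0.005,0],[1,0,0,-0.005,0],[1,-0.034,0.0003,-0.008,0],[1,-0.066,0.0003,-0.008,0]]]';  python3 -c "
from h import *
rim(shot('wrist'))
print(tool([526.5,158.4,120]))"
```

```text
time_s: 20.65
ee_pos: [557.8, 145.3, 121.1]
tool_rot: [0.196, 0.981, 0.0, 0.001]
wrist_force: [-0.4, -0.4, 0.8]
finger_gap: 0.6
grip_force: 0.0
centre [529.5 157.4] z 109.35 slope66 x,y [ 0.26 -0.13] deg 0.25 n 1438 face 91.99 1537
[37.21461557  0.55689163  0.76726935]
```

```bash
python3 -m pendant '[[[1,0.003,0.0003,0.0065,0],[1,0.003,0.0003,0.0095,0],[1,0.003,0.0003,0.0105,0],[1,0.003,0.0003,0.0115,0],[1,0.003,0.0003,0.0125,0],[1,0.003,0.0003,0.0135,0],[1,0.003,0.0003,0.0145,0],[1,0.003,0.0003,0.0145,0]]]';  python3 -c "
from h import *
rim(shot('wrist'))
print(tool([526.5,158.4,120]))"
```

```text
time_s: 21.7
ee_pos: [553.4, 147.7, 107.7]
tool_rot: [0.196, 0.981, 0.0, 0.001]
wrist_force: [-5.8, -1.1, 12.6]
finger_gap: 0.5
grip_force: 6.1
centre [530.  157.1] z 107.86 slope66 x,y [ 2.04 -0.25] deg 1.78 n 1551 face 91.01 1524
[ 28.97004369  -0.50170758 -12.4033647 ]
```

```bash
python3 -m pendant '[[[1,-0.002,0,0.001,0],[1,-0.002,0,0.002,0],[1,-0.002,0,0.002,0],[1,-0.002,0,-0.006,0],[1,0.03,-0.0005,-0.009,0],[1,0.063,-0.0006,-0.009,0],[1,0.063,-0.0006,-0.004,0],[1,0.063,-0.0006,-0.002,0]]]';  python3 -m pendant '[[[1,0,0,0.001,0],[1,0,0,0.002,0],[1,0,0,0.003,0],[1,0,0,0.004,0],[1,0,0,0.004,0],[1,0,0,-0.005,0],[1,-0.034,0.0003,-0.008,0],[1,-0.066,0.0003,-0.008,0]]]';  python3 -c "
from h import *
rim(shot('wrist'))
print(tool([526.5,158.4,120]))"
```

```text
time_s: 22.75
ee_pos: [494.3, 171.8, 108.8]
tool_rot: [0.196, 0.981, 0.0, -0.001]
wrist_force: [-12.3, 3.2, 17.6]
finger_gap: 0.1
grip_force: 8.7
time_s: 23.75
ee_pos: [557.9, 145.4, 116.6]
tool_rot: [0.196, 0.981, 0.0, 0.001]
wrist_force: [-0.1, 0.3, -0.8]
finger_gap: 0.5
grip_force: 0.0
centre [529.3 157.4] z 106.57 slope66 x,y [-1.67  0.45] deg 1.5 n 1335 face 91.95 1739
[37.17160774  0.47648388 -3.7126558 ]
```

```bash
python3 -m pendant '[[[1,0.003,0.0003,0.004,0],[1,0.003,0.0003,0.0075,0],[1,0.003,0.0003,0.0085,0],[1,0.003,0.0003,0.0095,0],[1,0.003,0.0003,0.0105,0],[1,0.003,0.0003,0.0115,0],[1,0.003,0.0003,0.0125,0],[1,0.003,0.0003,0.0133,0]]]';  python3 -c "
from h import *
rim(shot('wrist'))
print(tool([526.5,158.4,120]))"
```

```text
time_s: 24.8
ee_pos: [553.5, 147.7, 104.6]
tool_rot: [0.196, 0.981, 0.0, 0.001]
wrist_force: [-4.9, -1.0, 15.5]
finger_gap: 0.3
grip_force: 7.9
centre [529.7 157.4] z 104.53 slope66 x,y [1.01 0.07] deg 0.88 n 1498 face 90.76 1491
[ 29.08694203  -0.52878132 -15.44949405]
```

```bash
python3 -m pendant '[[[1,0,0,0.0008,0],[1,0,0,0.0016,0],[1,0,0,0.002,0],[1,0,0,0.002,0],[1,0,0,-0.008,0],[1,0.03,-0.0005,-0.012,0],[1,0.063,0,-0.012,0],[1,0.063,0,-0.012,0]]]';  python3 -c "
from h import *
print(tool([526.5,158.4,120]))"
```

```text
time_s: 25.85
ee_pos: [493.8, 172.6, 115.0]
tool_rot: [0.195, 0.981, -0.0, -0.0]
wrist_force: [0.9, -0.3, 0.9]
finger_gap: 0.8
grip_force: 0.0
[-35.64461522  -0.59307894  -5.02332342]
```

```bash
python3 -m pendant '[[[1,-0.001,-0.0005,0.005,0],[1,-0.001,-0.0005,0.008,0],[1,-0.001,-0.0005,0.009,0],[1,-0.001,-0.0005,0.0098,0],[1,-0.001,-0.0005,0.0106,0],[1,-0.001,-0.0005,0.0114,0],[1,-0.001,-0.0005,0.0122,0],[1,-0.001,-0.0005,0.0122,0]]]'
```

```text
time_s: 26.85
ee_pos: [496.0, 170.9, 103.4]
tool_rot: [0.196, 0.981, 0.0, -0.0]
wrist_force: [-7.5, 0.4, 12.8]
finger_gap: 0.5
grip_force: 7.0
```

Total force is about 15 N. Continue a little further here, then lift, cross and measure.

```bash
python3 -m pendant '[[[1,0.001,0,0.0007,0],[1,0.001,0,0.0014,0],[1,0.001,0,0.0014,0],[1,0.001,0,-0.008,0],[1,-0.034,0.0003,-0.012,0],[1,-0.069,0.0003,-0.012,0],[1,-0.069,0.0003,-0.012,0],[1,-0.069,0.0003,-0.012,0]]]';  python3 -c "
from h import *
rim(shot('wrist'))
print(tool([526.5,158.4,120]))"
```

```text
time_s: 27.85
ee_pos: [559.1, 144.8, 114.1]
tool_rot: [0.196, 0.981, -0.0, -0.001]
wrist_force: [-0.1, -0.3, -1.1]
finger_gap: 0.6
grip_force: 0.0
centre [529. 157.] z 104.01 slope66 x,y [-1.99  0.27] deg 1.75 n 1383 face 91.93 1974
[35.12464024 -0.08955976 -5.65814112]
```

```bash
python3 -m pendant '[[[1,0,0,0.005,0],[1,0,0,0.008,0],[1,0,0,0.009,0],[1,0,0,0.0098,0],[1,0,0,0.0106,0],[1,0,0,0.0114,0],[1,0,0,0.0122,0],[1,0,0,0.013,0]]]';  python3 -c "
from h import *
rim(shot('wrist'))
print(tool([526.5,158.4,120]))"
```

```text
time_s: 28.9
ee_pos: [559.9, 144.7, 103.2]
tool_rot: [0.196, 0.981, 0.0, 0.001]
wrist_force: [-5.8, -0.1, 15.6]
finger_gap: 0.2
grip_force: 7.5
centre [529.4 157.1] z 102.39 slope66 x,y [-0.32  0.17] deg 0.31 n 1575 face 90.86 1861
[ 36.0667512   -0.21975073 -16.92432856]
```

```bash
python3 -m pendant '[[[1,0.002,0,0.0007,0],[1,0.002,0,0.0014,0],[1,0.002,0,0.002,0],[1,0.002,0,0.002,0],[1,0.002,0,-0.008,0],[1,0.036,0,-0.012,0],[1,0.07,0,-0.012,0],[1,0.07,0,-0.012,0]]]'; python3 -m pendant '[[[1,0,0,0.006,0],[1,0,0,0.0085,0],[1,0,0,0.0095,0],[1,0,0,0.0103,0],[1,0,0,0.011,0],[1,0,0,0.0117,0],[1,0,0,0.0124,0],[1,0,0,0.0124,0]]]'
```

```text
time_s: 29.95
ee_pos: [493.8, 172.3, 113.8]
tool_rot: [0.195, 0.981, -0.0, -0.0]
wrist_force: [0.4, 0.2, 0.4]
finger_gap: 0.3
grip_force: 0.0
time_s: 30.95
ee_pos: [495.6, 171.4, 102.4]
tool_rot: [0.196, 0.981, -0.0, 0.001]
wrist_force: [-4.2, -1.4, 13.3]
finger_gap: 0.5
grip_force: 6.7
```

```bash
python3 -m pendant '[[[1,0.0005,0,0.0006,0],[1,0.0005,0,0.0012,0],[1,0.0005,0,0.0012,0],[1,0.0005,0,-0.008,0],[1,-0.034,0,-0.012,0],[1,-0.069,0,-0.012,0],[1,-0.069,0,-0.012,0],[1,-0.069,0,-0.012,0]]]';  python3 -c "
from h import *
rim(shot('wrist'))
print(tool([526.5,158.4,120]))"
```

```text
time_s: 31.95
ee_pos: [558.0, 145.3, 112.8]
tool_rot: [0.196, 0.981, -0.0, -0.001]
wrist_force: [-1.2, -0.1, 0.2]
finger_gap: 0.4
grip_force: 0.0
centre [529.3 157. ] z 102.75 slope66 x,y [-1.    0.29] deg 0.91 n 1339 face 91.99 2095
[33.97967722 -0.15030544 -6.99944   ]
```

```bash
python3 -m pendant '[[[1,-0.001,0,0.006,0],[1,-0.001,0,0.0085,0],[1,-0.001,0,0.0095,0],[1,-0.001,0,0.0103,0],[1,-0.001,0,0.011,0],[1,-0.001,0,0.0117,0],[1,-0.001,0,0.0124,0],[1,-0.001,0,0.013,0]]]';  python3 -c "
from h import *
rim(shot('wrist'))
print(tool([526.5,158.4,120]))"
```

```text
time_s: 33.0
ee_pos: [559.8, 144.8, 101.7]
tool_rot: [0.196, 0.981, 0.0, 0.0]
wrist_force: [-6.8, -1.1, 14.6]
finger_gap: 0.4
grip_force: 7.2
centre [529.8 157.4] z 101.21 slope66 x,y [0.38 0.37] deg 0.46 n 1416 face 90.9 1985
[ 35.98487418  -0.20815371 -18.36875555]
```

```bash
python3 -m pendant '[[[1,0.002,0,0.0004,0],[1,0.002,0,0.0008,0],[1,0.002,0,0.0012,0],[1,0.002,0,0.0015,0],[1,0.002,0,0.0015,0],[1,0.002,0,0.0015,0],[1,0.002,0,0.0015,0],[1,0.002,0,0.0015,0]]]';  python3 -c "
from h import *
rim(shot('wrist'))
print(tool([526.5,158.4,120]))"
```

```text
time_s: 34.05
ee_pos: [559.7, 144.8, 101.1]
tool_rot: [0.196, 0.981, 0.0, 0.003]
wrist_force: [-0.5, -4.2, 15.4]
finger_gap: 0.4
grip_force: 7.5
centre [529.7 157.1] z 100.97 slope66 x,y [1.09 0.31] deg 0.98 n 1389 face 90.84 1996
[ 35.76844266  -0.23219807 -19.07377214]
```

Force 16 N, and the centre is 1.1 mm up. Now the +x side.

```bash
python3 -m pendant '[[[1,0.002,0,0.0004,0],[1,0.002,0,0.0004,0],[1,0.002,0,-0.004,0],[1,0.002,0,-0.012,0],[1,0.036,0,-0.014,0],[1,0.07,0,-0.014,0],[1,0.07,0,-0.014,0],[1,0.07,0,-0.01,0]]]'; python3 -m pendant '[[[1,0,0,0.003,0],[1,0,0,0.006,0],[1,0,0,0.0075,0],[1,0,0,0.0085,0],[1,0,0,0.0093,0],[1,0,0,0.01,0],[1,0,0,0.0107,0],[1,0,0,0.0107,0]]]'; python3 -c "
from h import *
print(tool([526.5,158.4,120]))"
```

```text
time_s: 35.1
ee_pos: [494.0, 172.3, 108.9]
tool_rot: [0.196, 0.981, 0.0, 0.001]
wrist_force: [-0.3, -0.3, 0.8]
finger_gap: 0.4
grip_force: 0.0
time_s: 36.1
ee_pos: [493.6, 172.2, 99.7]
tool_rot: [0.196, 0.981, 0.0, 0.0]
wrist_force: [-9.2, -0.8, 21.0]
finger_gap: 0.6
grip_force: 10.8
[-35.69803528  -0.10687022 -20.23524966]
```

Total force is about 23 N, so I'll back off and measure.

```bash
python3 -m pendant '[[[1,0,0,-0.002,0],[1,0,0,-0.008,0],[1,0,0,-0.012,0],[1,-0.034,0,-0.014,0],[1,-0.07,0,-0.014,0],[1,-0.07,0,-0.014,0],[1,-0.07,0,-0.014,0],[1,-0.07,0,-0.014,0]]]';  python3 -c "
from h import *
rim(shot('wrist'))
print(tool([526.5,158.4,120]))"
```

```text
time_s: 37.1
ee_pos: [557.1, 145.9, 111.9]
tool_rot: [0.196, 0.981, -0.0, -0.0]
wrist_force: [0.6, 0.2, -0.1]
finger_gap: 0.1
grip_force: 0.0
centre [529.3 157.2] z 101.83 slope66 x,y [-1.3   0.42] deg 1.18 n 1245 face 92.0 2159
[33.18867868 -0.24847863 -7.96855585]
```

```bash
python3 -m pendant '[[[1,-0.001,0,0.006,0],[1,-0.001,0,0.0085,0],[1,-0.001,0,0.0097,0],[1,-0.001,0,0.0107,0],[1,-0.001,0,0.0115,0],[1,-0.001,0,0.0122,0],[1,-0.001,0,0.0128,0],[1,-0.001,0,0.0132,0]]]';  python3 -c "
from h import *
rim(shot('wrist'))
print(tool([526.5,158.4,120]))"
```

```text
time_s: 38.15
ee_pos: [559.1, 145.0, 100.5]
tool_rot: [0.196, 0.981, 0.0, 0.001]
wrist_force: [-7.0, -0.5, 15.6]
finger_gap: 0.6
grip_force: 7.9
centre [529.7 157.3] z 100.08 slope66 x,y [0.5  0.48] deg 0.6 n 1420 face 90.83 2047
[ 35.16094056  -0.16139898 -19.60143024]
```

```bash
python3 -m pendant '[[[1,0.001,0,0.0003,0],[1,0.001,0,0.0003,0],[1,0.001,0,-0.002,0],[1,0.001,0,-0.008,0],[1,0.001,0,-0.014,0],[1,0.001,0,-0.014,0],[1,0.001,0,-0.014,0],[1,0.001,0,-0.014,0]]]';  python3 -c "
from h import *
rim(shot('wrist'))
print(tool([526.5,158.4,120]))"
```

```text
time_s: 39.2
ee_pos: [557.7, 145.4, 112.5]
tool_rot: [0.196, 0.981, -0.0, -0.0]
wrist_force: [-0.1, -0.3, 0.4]
finger_gap: 0.6
grip_force: 0.0
centre [529.6 157.5] z 101.45 slope66 x,y [0.   0.34] deg 0.29 n 1288 face 91.98 2200
[33.81387824 -0.04309136 -7.50502406]
```

The flange is about 0.5 mm up, tilted 0.3°, within limits. I'll retract and check.

```bash
python3 -m pendant '[[[1,0,0,-0.03,0],[1,0,0,-0.07,0],[1,-0.02,0,-0.1,0],[1,-0.04,0,-0.12,0],[1,-0.04,0,-0.12,0],[1,-0.04,0,-0.12,0],[1,-0.04,0,-0.12,0],[1,-0.04,0,-0.12,0]]]';  python3 - <<'E'
from h import *
d=shot('wrist');rim(d,c0=(527.5,158))
cv2.imwrite('pics/w9.png',d['image'][:,:,::-1])
E
```

```text
time_s: 40.25
ee_pos: [594.4, 130.3, 232.3]
tool_rot: [0.196, 0.981, -0.0, -0.0]
wrist_force: [0.2, -0.1, -0.1]
finger_gap: 0.3
grip_force: 0.0
centre [527. 158.] z 101.54 slope66 x,y [-0.13  0.46] deg 0.41 n 765 face 92.0 1121
```

View pics/w9.png

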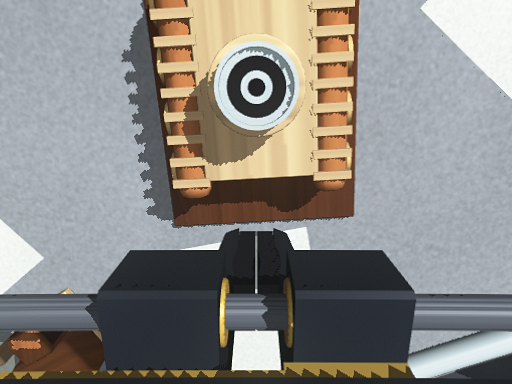

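The cup at (257,87) sits flush and centred on the boss, with the hand clear.

```bash
python3 -c "
from workcell import bot
print(bot.sign_off())"
```

```text
the job is handed in; nothing more can be done
None
```

I handed the job in at about 40 s: the cup is seated in the bore, its flange about 0.5 mm off the wood at 0.4° tilt by wrist-camera depth, the highest press force read was about 23 N, and the hand is clear (the hand-in returned no verdict, and I took no final picture of the bystanders).

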